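Open up the shop's bird feeder display

ROBOT

A 6-joint arm with a two-finger parallel gripper is mounted at the origin on the work surface. World frame = base frame: x ahead of the robot, y to its left, z up, the work surface at z = 0. Lengths are in m, angles in rad, forces in N, time in s.
With the tool pointing down it reaches from about 0.35 to 0.775 m from the base axis. Payload 7.3 kg.
Tool frame: the origin (TCP) lies midway between the tips of the shut fingers; the grasp point (between the pads) lies grasp_offset behind it (grasp_offset is the distance from the TCP to the grasp point, in m); z points along the fingers, y is the line along which they close (so a half turn about z gives the same grasp; the last joint's range is limited). The gripper opens to 92 mm and grips with 3 to 60 N. Pads are 19 mm wide; open, the fingers measure 130 mm over their backs; the gripper's body (75 mm by 190 mm) begins 47 mm behind the grasp point.
Start: joints at [0.966, 0.342, 1.524, -0, 1.275, -0.146], TCP at [0.232, 0.471, 0.227] pointing down, gripper open.
Joint ranges: [-2.53, 2.53], [-0.77, 2.02], [0.04, 2.7], [-1, 4.14], [0.28, 2.66], [-3.11, 3.11]. Speed limits (rad/s): [2.57, 2.57, 3.14, 3.14, 3.14, 3.14].

INTERFACE

Orientations are given as [roll, pitch, yaw] about the fixed x, y, z axes, in that order (R = Rz(yaw) Ry(pitch) Rx(roll)).
In Python, from cell import * gives the robot as it stands.
- The arm moves only by the tool step_arm, never from a script. Its argument "plan" is a list of rows, each a list of 5 numbers: the closure, from -1 (fully open) to 1 (shut), then the shift along the tool's x, y, z in m, then the turn about the tool's z in rad. In form: [[hand, x, y, z, twist], ...]. A call has 1 to 20 rows; each row is the pose to reach, as a shift and turn from the pose commanded when the call began, along the tool's axes at that moment; what a row does not reach only later rows make up. A row lasts 1/8 s, in which the tool goes at most 62.5 mm and 10.7 degrees, less where a joint would pass 70% of its speed; a pose out of reach is approached as far as the arm can. A call with a gripper value outside its range is refused whole. The fingers move at their own pace and stop on an object; "grip_force" is the grip in N (left out, the last holds). Time passes only in rows, so rows that repeat a pose let the fingers close. It gives the time, the measured TCP pose, the force, the opening and the grip force at its end, in the units of the state.
- observe(): the state, without advancing time (a new reading comes with each control period).
- read_camera(name): name is "side" or "top"; returns a dict with "img" (420x560x3 uint8, red, green, blue), "range_z" (420x560 float32, m along the optical axis (not along the pixel's ray), 0 where there is no reading), "fx", "fy", "cx", "cy" (pixels), "R" (3x3) and "t" (3): a world point X has camera coordinates R X + t. Camera axes: x right, y down, z forward; pixel columns grow to the right and rows downward; lengths in m; the calibration is good to about 2 mm. A picture is of the moment at which its call begins.
- hand_in(): hands the job in; it is judged then, once.
The state is a dict: "time": time; "qpos": joint angles; "qvel": joint speeds; "joint_efforts": joint torques, N m; "tool_pos": TCP position; "tool_rot": TCP orientation; "contact_force": force on the tool from outside, world axes, zero at the start; "torque": the same for the moment, N m; "opening": finger opening in m; "grip_force": force on a finger pad.
Only numpy, scipy, OpenCV 4.12 (cv2) and the standard library are available. Lean on these libraries where they do the work, as an engineer would, in place of code of your own. Each camera call takes 0.05 s, during which the arm holds its last target. There are 200 camera calls.

TASK

Open the feeder display for the day: draw the locking pin straight out of its bracket and park it lying in both forks of the feeder's side notch, then hold the red release button in while you pull the green cover up off its post, and stand the cover upright in the middle of the cork mat. After that put every seed cake from the counter into the feeder's dish, each standing flat on the dish floor, without knocking the owls and pine-cone candles about.

Things in the scene. Friction and masses are not known exactly. Their poses are not given: they have to be found in the camera images.
- feeder: display bird feeder, fixed to the counter: a wooden dish 248 (x) by 182 (y) mm with a lip, a square steel socket post in the middle (26 mm square, its top 84 mm above the counter), and on its +y side a steel bracket and a two-fork side notch. Origin on the counter under the dish's centre; x along the dish's long side, y towards the bracket, z up
- dish_floor (a point): centre of the dish's floor (8 mm above the counter), where the post rises; the inside measures 236 (x) by 170 (y) mm and the lip rises 12 mm over the floor. Axes as the feeder's
- pin_bore (a point): middle of the bracket's bore, 72 mm above the counter: a 14 mm square bore along the feeder's x through two cheeks, each 10 mm thick, centred 20 mm either side of this point; each cheek is 30 mm wide in y and 89 mm high. The cover's yellow tab stands between the cheeks and under the pin, so the cover cannot rise while the pin is in
- pin_notch (a point): where the middle line of a parked pin's shaft lies, 35 mm above the counter, between two upright forks (10 mm thick, centred 20 mm either side along the feeder's x). Each has an upward-open notch 16 mm wide with a flared mouth; its floor is 5 mm below and its top 24 mm above this point. Parallel to the bore, 48 mm farther out in y; the parked pin's handle is on the +x side, beyond the forks
- pin_handle (a point): grip centre of the locking pin's orange handle: a paddle 32 mm long (pin's x), 16 mm thick (y, the way to pinch it), reaching 22 mm below and 18 mm above this point. The pin's axes are the feeder's at the start (square pin, so it does not turn); it weighs about 60 g. Draw it out level along +x: 75 mm frees the tip from the bracket
- pin_shaft (a point): middle of the pin's straight square shaft, 10 mm square and 95 mm long along the pin's x; it lies 63.5 mm in -x from and 6 mm below the handle's grip centre. At the start the tip stands about 20 mm out of the bracket's far (-x) cheek and the handle 25 mm from its near cheek
- cover_base (a point): centre of the green cover's open underside. The cover is an upside-down box 216 (x) by 150 (y) by 38 mm, about 0.28 kg, with a grey hub on top, standing in the dish over the post; its axes are the feeder's at the start. A yellow tab stands out 42 mm on its +y side, its end turned up to 54 mm above the underside
- cover_grip (a point): grip centre of the cover's grey hub, 69 mm above the underside (cover's axes). The hub is 44 mm wide (x) and reaches 31 mm below and 24 mm above this point. Its -y face is rigid, 25 mm in -y from this point; on the +y side the red release button stands out, its face 34 mm in +y (25 mm when fully in), so pinching the hub across y presses the button
- cover_button (a joint): travel of the red release button (40 mm tall, 30 mm wide, centred 2 mm below the grip centre): 0 out, 0.009 m fully in; it is sprung, 3.5 N to start and 8 N fully in. Only while it is in by more than about 6 mm is the cover's catch clear of the post's head; the catch is past the head once the cover has risen about 15 mm, and the post is out of the cover after about 76 mm
- mat_top (a point): centre of the top face of the cork mat, 280 (x) by 220 (y) mm, 4 mm thick, fixed to the counter; axes along its sides
- cake1_center (a point): seed cake 1, tan pressed seed with dark and pale specks: a round puck 52 mm across and 60 mm tall, its top edge bevelled above 52 mm, about 90 g; the point is its centre, 30 mm above its underside. Some cakes may be absent
- cake2_center (a point): seed cake 2, tan pressed seed with dark and pale specks: a round puck 52 mm across and 60 mm tall, its top edge bevelled above 52 mm, about 90 g; the point is its centre, 30 mm above its underside. Some cakes may be absent
- cake3_center (a point): seed cake 3, tan pressed seed with dark and pale specks: a round puck 52 mm across and 60 mm tall, its top edge bevelled above 52 mm, about 90 g; the point is its centre, 30 mm above its underside. Some cakes may be absent
- cake4_center (a point): seed cake 4, tan pressed seed with dark and pale specks: a round puck 52 mm across and 60 mm tall, its top edge bevelled above 52 mm, about 90 g; the point is its centre, 30 mm above its underside. Some cakes may be absent
- cake5_center (a point): seed cake 5, tan pressed seed with dark and pale specks: a round puck 52 mm across and 60 mm tall, its top edge bevelled above 52 mm, about 90 g; the point is its centre, 30 mm above its underside. Some cakes may be absent
- owl_center (a point): rust-brown owl ornament, about 60 mm across and 86 mm tall; it stands among the cakes; a bystander; the point is its centre half-way up
- owl_grey_center (a point): grey owl ornament, 69 mm across, 99 mm tall; a bystander; the point is its centre half-way up
- cone_candle_center (a point): cream pine-cone candle, 66 mm across, 120 mm tall; a bystander; the point is its centre half-way up
- cone_red_center (a point): dark red pine-cone candle, 66 mm across, 100 mm tall; a bystander; the point is its centre half-way up
There are look-alikes about, which are no part of the job. Leave any blue or turquoise look-alike of the part that bears cake2_center alone.

How it is judged:
On the way, in this order (a step that is already met when the one before it is completed fails the run):
1. the pin lies parked in both forks of the side notch, let go (x of pin_shaft in the frame of feeder between -0.042 and 0.011 m and y of pin_shaft in the frame of feeder between 0.151 and 0.167 m and z of pin_shaft in the frame of feeder between 0.028 and 0.042 m and angle between the x axis of pin_shaft and the x axis of feeder, either way round below 0.12 rad and contact force between pin and the fingers below 0.1 N), for 0.2 s.
2. the cover is drawn up off the post's head with the release button held in (value of joint cover_button above 0.006 m and z of cover_grip in the frame of feeder between 0.101 and 0.5 m), for 0.1 s.
3. the cover stands upright on the middle of the mat, let go (horizontal distance between cover_grip and mat_top below 0.04 m and angle between cover_grip's own z axis and vertical below 0.06 rad and z of cover_grip in the frame of mat_top between 0.062 and 0.077 m and contact force between cover and the fingers below 0.1 N), for 0.2 s.
At the end, for the whole second after the job is handed in: Pin shaft in both notches (8 mm across, 7 mm height, 26 mm along, 0.12 rad); cover upright and released, its centre within 40 mm of the mat's middle; every cake present flat (0.2 rad) on the dish floor inside the lip; all at rest (all of step 3 and x of pin_shaft in the frame of feeder between -0.042 and 0.011 m and y of pin_shaft in the frame of feeder between 0.151 and 0.167 m and z of pin_shaft in the frame of feeder between 0.028 and 0.042 m and angle between the x axis of pin_shaft and the x axis of feeder, either way round below 0.12 rad and x of cake1_center in the frame of feeder between -0.1 and 0.1 m and y of cake1_center in the frame of feeder between -0.066 and 0.066 m and z of cake1_center in the frame of feeder between 0.031 and 0.045 m and (angle between cake1_center's own z axis and vertical below 0.2 rad or angle between cake1_center's own z axis and vertical above 2.94 rad) and linear speed of each of cake1, cake2, cake3, cake4, cake5, pin, cover below 0.02 m/s and x of cake2_center in the frame of feeder between -0.1 and 0.1 m and y of cake2_center in the frame of feeder between -0.066 and 0.066 m and z of cake2_center in the frame of feeder between 0.031 and 0.045 m and (angle between cake2_center's own z axis and vertical below 0.2 rad or angle between cake2_center's own z axis and vertical above 2.94 rad) and x of cake3_center in the frame of feeder between -0.1 and 0.1 m and y of cake3_center in the frame of feeder between -0.066 and 0.066 m and z of cake3_center in the frame of feeder between 0.031 and 0.045 m and (angle between cake3_center's own z axis and vertical below 0.2 rad or angle between cake3_center's own z axis and vertical above 2.94 rad) and x of cake4_center in the frame of feeder between -0.1 and 0.1 m and y of cake4_center in the frame of feeder between -0.066 and 0.066 m and z of cake4_center in the frame of feeder between 0.031 and 0.045 m and (angle between cake4_center's own z axis and vertical below 0.2 rad or angle between cake4_center's own z axis and vertical above 2.94 rad) and x of cake5_center in the frame of feeder between -0.1 and 0.1 m and y of cake5_center in the frame of feeder between -0.066 and 0.066 m and z of cake5_center in the frame of feeder between 0.031 and 0.045 m and (angle between cake5_center's own z axis and vertical below 0.2 rad or angle between cake5_center's own z axis and vertical above 2.94 rad)); the robot touches nothing.
It fails at once if an ornament, or candle is moved more than 50 mm or knocked over (distance of any of owl_center, owl_grey_center, cone_candle_center, cone_red_center from where it was at the start of the episode above 0.05 m or angle between any of owl_center, owl_grey_center, cone_candle_center, cone_red_center's own z axis and vertical above 0.7 rad).
Of cake1, cake2, cake3, cake4, cake5 only 3 to 5 are there at a start; the rules pass over those that are not, and their reading is None.
At some moment in a run one of cake1, cake2, cake3, cake4, cake5 may be knocked a few centimetres aside while the robot is not near it.
It also fails if it takes over 210 s, if anything falls off the work surface, if the arm or the gripper's body presses on something with over 40 N, if the wrist force passes 120 N, or if a joint passes its speed limit or range.

## Working session

There is one attempt and no reset: what is moved stays moved. The work goes in short steps, Python scripts to look and compute and a tool call to move; the robot and the scene stay as the last step left them, time stands still between calls to the robot, and variables do not carry over. Pictures are saved under pics/ and viewed, at most 14 in all, crops included, and the job is handed in when it is done.

Besides the shell and the picture viewer there is one more tool, called after "Emit:" in YAML: its name, and indented under it one key for each argument. step_arm: Moves the arm, as the interface text tells. Its arguments: {"type":"object","properties":{"plan":{"type":"array","items":{"type":"array","items":{"type":"number"}}},"grip_force":{"type":"number"}},"required":["plan"]}

```bash
mkdir -p pics; ls; cat > h.py <<'E'
from cell import *
import numpy as np, cv2
def cam(n):
    c=read_camera(n); z=c["range_z"]; v,u=np.mgrid[0:420,0:560]
    P=np.stack([(u-c["cx"])/c["fx"]*z,(v-c["cy"])/c["fy"]*z,z],-1)
    W=(P-c["t"])@c["R"]; W[z==0]=np.nan
    return c["img"],W
E
python3 - <<'E'
from h import *
s=observe(); print(s)
for n in("top","side"):
    i,W=cam(n); cv2.imwrite(f"pics/{n}0.png",i[:,:,::-1]); np.savez(f"{n}0.npz",i=i,W=W)
E
```

```text
pics
{'time': 0.0, 'qpos': array([ 9.65985675e-01,  3.42730359e-01,  1.52501994e+00, -3.22751362e-05,
        1.27542227e+00, -1.46026516e-01]), 'qvel': array([-0.00033947, -0.00102115, -0.00124327,  0.00103332,  0.00071698,
       -0.00033202]), 'joint_efforts': array([-5.64980655e-04, -4.31251931e+01, -2.44218367e+01,  7.17659807e-02,
        5.59488160e-02, -8.07101901e-05]), 'tool_pos': array([0.23226193, 0.47036253, 0.22604   ]), 'tool_rot': array([-3.14002506e+00, -1.99356337e-04,  2.68281778e+00]), 'contact_force': array([-0.2765968 , -0.32260091,  0.66944123]), 'torque': array([ 0.03232309,  0.02294625, -0.02084397]), 'grip_force': 0.0, 'opening': 0.09173605554848238}
```

View pics/top0.png

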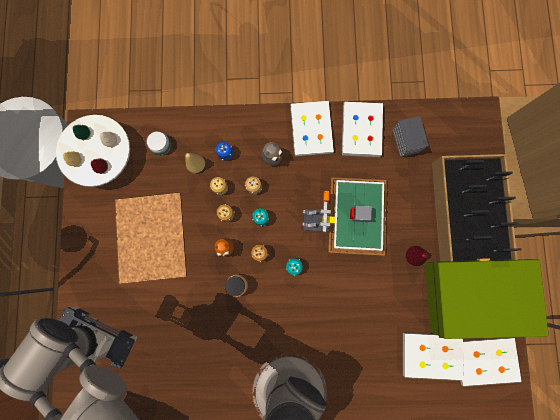

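View pics/side0.png

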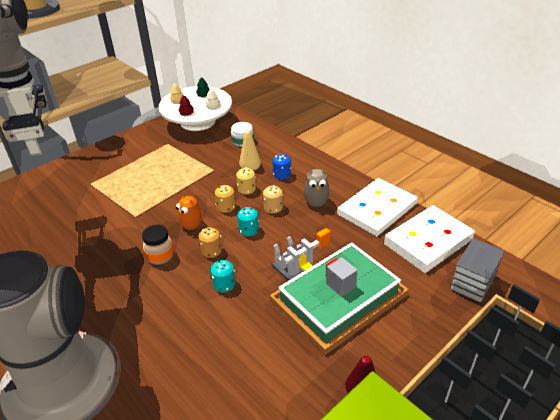

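The top view shows the mat (150,238), four tan cakes at (218,185), (253,185), (225,213) and (260,253), turquoise and blue look-alikes, the feeder (358,215), and the pin handle (326,196). The cone candles and owls stand around these.

```bash
cat > m.py <<'E'
from h import *
def meas(i,W,roi=None):
    hsv=cv2.cvtColor(i,cv2.COLOR_RGB2HSV).astype(int); H,S,V=hsv[...,0],hsv[...,1],hsv[...,2]
    X,Y,Z=W[...,0],W[...,1],W[...,2]
    return H,S,V,X,Y,Z
def blob(n,m,W):
    k,l,st,c=cv2.connectedComponentsWithStats(m.astype(np.uint8))
    for j in range(1,k):
        if st[j,4]<8: continue
        q=l==j; p=W[q]; r=cv2.minAreaRect(p[:,:2].astype(np.float32))
        print(n,st[j,4],c[j].round(),"mean",p.mean(0).round(4),"rect",np.round(r[0],4),np.round(r[1],3),round(r[2],1),"z",np.percentile(p[:,2],[5,50,95]).round(3))
E
python3 - <<'E'
from m import *
d=np.load("top0.npz"); i,W=d["i"],d["W"]
H,S,V,X,Y,Z=meas(i,W)
v,u=np.mgrid[0:420,0:560]
def box(a,b,c,e): return (u>=a)&(u<c)&(v>=b)&(v<e)
blob("objtop",(Z>0.045)&box(140,125,305,300),W)
blob("hub",(Z>0.075)&box(345,195,380,230),W)
blob("grn",(H>60)&(H<90)&(S>80)&box(325,170,395,260)&(Z>.03)&(Z<.06),W)
blob("handle",(H<15)&(S>180)&(V>150)&box(315,188,332,206),W)
blob("pin/brk",(Z>0.08)&box(295,185,335,240),W)
blob("mat",(Z<.015)&(H>8)&(S>60)&(V>150)&box(105,185,195,290),W)
blob("red",(Z>.04)&box(400,240,430,270),W)
print(i.shape); 
# dish lip
blob("dish",(Z>.012)&(Z<.07)&box(325,172,392,262),W)
big=cv2.resize(i[165:265,290:400],(770,700)[:2] if 0 else (660,600),interpolation=cv2.INTER_CUBIC)
cv2.imwrite("pics/crop1.png",big[:,:,::-1])
E
```

```text
objtop 266 [156. 141.] mean [0.8089 0.4152 0.0492] rect [0.8093 0.4154] [0.065 0.063] 43.7 z [0.046 0.049 0.053]
objtop 192 [223. 149.] mean [0.7715 0.1911 0.0569] rect [0.7726 0.1916] [0.049 0.05 ] 5.2 z [0.049 0.058 0.062]
objtop 337 [272. 152.] mean [0.7474 0.0333 0.0845] rect [0.7521 0.033 ] [0.059 0.066] 1.2 z [0.053 0.089 0.1  ]
objtop 181 [192. 160.] mean [0.7318 0.2881 0.0798] rect [0.7325 0.2903] [0.034 0.047] 31.7 z [0.048 0.077 0.117]
objtop 196 [218. 184.] mean [0.6544 0.2103 0.0566] rect [0.655  0.2118] [0.049 0.049] 0.3 z [0.05  0.057 0.063]
objtop 198 [252. 184.] mean [0.6527 0.0979 0.057 ] rect [0.6539 0.0985] [0.05  0.049] 25.0 z [0.05  0.057 0.063]
objtop 202 [224. 212.] mean [0.5644 0.1896 0.057 ] rect [0.5657 0.1898] [0.048 0.05 ] 84.3 z [0.05  0.057 0.063]
objtop 202 [260. 216.] mean [0.548  0.0749 0.0572] rect [0.5485 0.0754] [0.048 0.05 ] 28.8 z [0.05  0.058 0.063]
objtop 257 [223. 247.] mean [0.4525 0.1921 0.0748] rect [0.4527 0.1941] [0.053 0.059] 83.0 z [0.05  0.079 0.088]
objtop 207 [259. 252.] mean [0.433  0.0813 0.0566] rect [0.4325 0.0815] [0.051 0.047] 
[... 728 characters left out ...]
50 [326. 196.] mean [ 0.6018 -0.1332  0.0929] rect [ 0.6022 -0.1333] [0.013 0.029] 87.4 z [0.089 0.093 0.097]
pin/brk 30 [326. 211.] mean [ 0.554  -0.1301  0.0874] rect [ 0.5541 -0.1302] [0.028 0.007] 87.8 z [0.085 0.087 0.091]
pin/brk 32 [324. 224.] mean [ 0.514 -0.125  0.088] rect [ 0.514  -0.1256] [0.028 0.01 ] 83.1 z [0.085 0.087 0.092]
mat 5521 [150. 238.] mean [0.4922 0.4456 0.003 ] rect [0.4949 0.4474] [0.28  0.223] 4.6 z [-0.001  0.003  0.008]
red 187 [419. 255.] mean [ 0.4103 -0.4144  0.0694] rect [ 0.4108 -0.4178] [0.045 0.04 ] 3.5 z [0.043 0.067 0.099]
(420, 560, 3)
dish 3643 [358. 215.] mean [ 0.5435 -0.2383  0.0416] rect [ 0.546  -0.2335] [0.197 0.249] 85.3 z [0.018 0.045 0.05 ]
```

View pics/crop1.png

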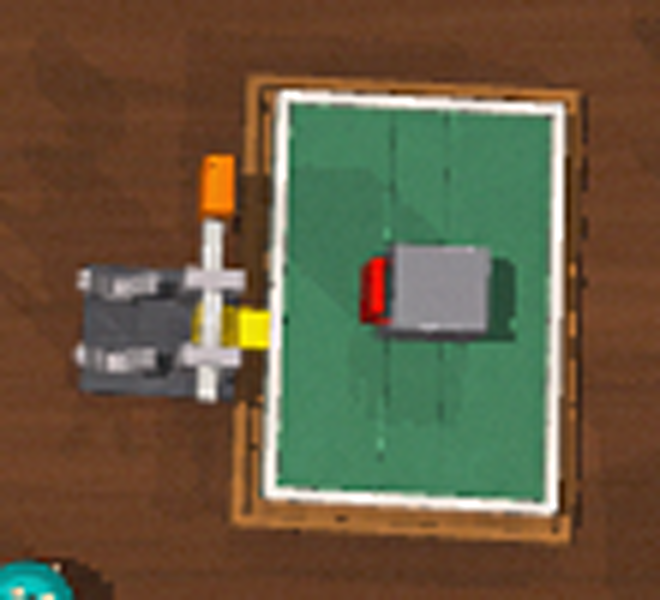

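The crop shows the orange handle (217,185), the bracket cheeks (215,278) and (212,355), the forks on the left, and the hub with its red button (375,290).

```bash
cat >> h.py <<'E'
def shift(*targets):
    """targets (x,y,z,yaw) of the TCP -> tool-axis shifts from present pose"""
    s=observe(); p=s["tool_pos"]; r=s["tool_rot"]
    from scipy.spatial.transform import Rotation as Ro
    R=Ro.from_euler("xyz",r).as_matrix(); y0=r[2]
    print("pos",p.round(4),"rot",r.round(4),"F",s["contact_force"].round(1),"open",round(s["opening"],4),"grip",round(s["grip_force"],1),"t",round(s["time"],2))
    for t in targets:
        d=R.T@(np.array(t[:3])-p); tw=-(t[3]-y0); tw=(tw+np.pi)%(2*np.pi)-np.pi
        print("->",t,d.round(4),round(tw,4))
FY=-0.085
C=np.array([0.545,-0.244])
def fw(x,y):  # feeder -> world xy
    c,s=np.cos(FY),np.sin(FY); return (C+[c*x-s*y,s*x+c*y]).round(4)
E
python3 - <<'E'
from h import *
import cell
print("grasp_offset",getattr(cell,"grasp_offset",None),[n for n in dir(cell) if n[0]!="_"])
# yaw from cover green edges & dish & mat
d=np.load("top0.npz"); i,W=d["i"],d["W"]
g=grasp_offset if hasattr(cell,"grasp_offset") else .02
shift((.604,-.133,.20,np.pi+FY),(.604,-.133,.081-g,np.pi+FY))
E
```

```text
grasp_offset 0.0188 ['IKError', 'grasp_offset', 'hand_in', 'observe', 'read_camera']
pos [0.2323 0.4704 0.2261] rot [-3.1403e+00 -2.0000e-04  2.6828e+00] F [-0.3  0.3 -0.4] open 0.092 grip 0.0 t 0.1
-> (0.604, -0.133, 0.2, 3.056592653589793) [-0.6005 -0.3764  0.0265] -0.3738
-> (0.604, -0.133, 0.062200000000000005, 3.056592653589793) [-0.6005 -0.3762  0.1643] -0.3738
```

Emit:
step_arm:
  plan:
    - [0.35,-0.05,-0.03,0,0]
    - [0.35,-0.1,-0.06,0,0]
    - [0.35,-0.15,-0.095,0,-0.1]
    - [0.35,-0.2,-0.125,0,-0.1]
    - [0.35,-0.25,-0.157,0,-0.2]
    - [0.35,-0.3,-0.188,0,-0.2]
    - [0.35,-0.35,-0.219,0,-0.3]
    - [0.35,-0.4,-0.25,0,-0.374]
    - [0.35,-0.45,-0.282,0,-0.374]
    - [0.35,-0.5,-0.313,0,-0.374]
    - [0.35,-0.55,-0.345,0,-0.374]
    - [0.35,-0.58,-0.363,0,-0.374]
    - [0.35,-0.6,-0.376,0,-0.374]
    - [0.35,-0.6005,-0.376,0.026,-0.374]
    - [0.35,-0.6005,-0.376,0.026,-0.374]
    - [0.35,-0.6005,-0.376,0.026,-0.374]

```text
time: 2.1
tool_pos: [0.6045, -0.1321, 0.2013]
tool_rot: [3.142, 0.0, 3.057]
contact_force: [-0.2, 0.4, 0.3]
opening: 0.0299
grip_force: 0.0
```

```bash
python3 - <<'E'
from m import *
i,W=cam("side"); cv2.imwrite("pics/s1.png",cv2.resize(i[180:360,200:440],(800,600),interpolation=cv2.INTER_CUBIC)[:,:,::-1])
H,S,V,X,Y,Z=meas(i,W)
v,u=np.mgrid[0:420,0:560]
q=(H<18)&(S>150)&(V>120)&(u>300)&(u<345)&(v>215)&(v<260)
blob("handle",q,W)
shift((.604,-.133,.062,np.pi+FY))
E
```

```text
handle 1476 [324. 234.] mean [nan nan nan] rect [ 0.6563 -0.0777] [0.185 0.098] 45.4 z [nan nan nan]
handle 8 [335. 259.] mean [ 0.5579 -0.2132  0.0954] rect [ 0.5573 -0.2128] [0.007 0.009] 44.4 z [0.094 0.095 0.098]
pos [ 0.6047 -0.1321  0.2017] rot [-3.1414e+00  1.3000e-03  3.0573e+00] F [-0.7 -0.4 -0.3] open 0.0299 grip 0.0 t 2.15
-> (0.604, -0.133, 0.062, 3.056592653589793) [ 0.0008 -0.0009  0.1397] 0.0007
```

View pics/s1.png

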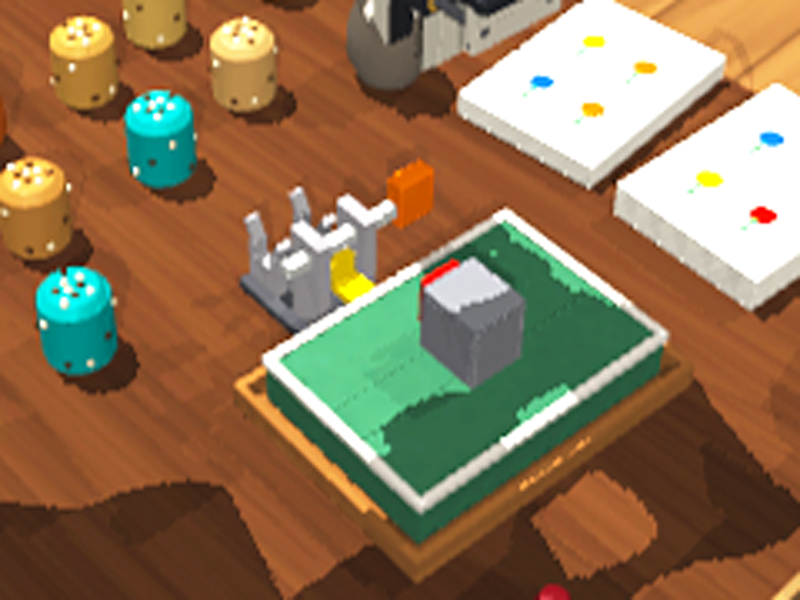

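The side view shows the handle at (410,195), clear of the bracket, with nothing in the way above it. Descending around it now.

Emit:
step_arm:
  plan:
    - [0.35,0.001,-0.001,0.04,0]
    - [0.35,0.001,-0.001,0.08,0]
    - [0.35,0.001,-0.001,0.11,0]
    - [0.35,0.001,-0.001,0.13,0]
    - [0.35,0.001,-0.001,0.139,0]
    - [0.35,0.001,-0.001,0.139,0]

```text
time: 2.9
tool_pos: [0.6036, -0.1331, 0.0622]
tool_rot: [-3.142, 0.001, 3.057]
contact_force: [0.3, 0.3, 1.0]
opening: 0.0299
grip_force: 0.0
```

Emit:
step_arm:
  plan:
    - [0.5,0,0,0,0]
    - [0.6,0,0,0,0]
    - [0.7,0,0,0,0]
    - [0.8,0,0,0,0]
    - [0.8,0,0,0,0]
    - [0.8,0,0,0,0]
  grip_force: 8

```text
time: 3.65
tool_pos: [0.6037, -0.1333, 0.062]
tool_rot: [-3.142, 0.001, 3.057]
contact_force: [1.8, 0.4, 3.4]
opening: 0.0159
grip_force: 8.0
```

Emit:
step_arm:
  plan:
    - [0.85,0,0,0,0]
    - [0.85,0,0,0,0]
    - [0.85,-0.005,0,0,0]
    - [0.85,-0.01,0,0,0]
    - [0.85,-0.015,0,0,0]
    - [0.85,-0.02,0,0,0]
    - [0.85,-0.025,0,0,0]
    - [0.85,-0.03,0,0,0]
    - [0.85,-0.03,0,0,0]
  grip_force: 15

```text
time: 4.78
tool_pos: [0.6337, -0.1358, 0.0615]
tool_rot: [3.142, 0.0, 3.057]
contact_force: [0.0, -0.8, -0.6]
opening: 0.016
grip_force: 15.0
```

Emit:
step_arm:
  plan:
    - [0.85,-0.008,0,0,0]
    - [0.85,-0.016,0,0,0]
    - [0.85,-0.024,0,0,0]
    - [0.85,-0.032,0,0,0]
    - [0.85,-0.04,0,0,0]
    - [0.85,-0.048,0,0,0]
    - [0.85,-0.056,0,0,0]
    - [0.85,-0.06,0,0,0]
    - [0.85,-0.06,0,0,0]

```text
time: 5.9
tool_pos: [0.6931, -0.1408, 0.0615]
tool_rot: [3.141, -0.0, 3.057]
contact_force: [0.1, 0.0, -1.2]
opening: 0.0157
grip_force: 15.0
```

```bash
python3 - <<'E'
from m import *
i,W=cam("top"); cv2.imwrite("pics/t2.png",cv2.resize(i[165:265,290:400],(660,600),interpolation=cv2.INTER_CUBIC)[:,:,::-1])
i2,W2=cam("side"); cv2.imwrite("pics/s2.png",cv2.resize(i2[180:360,200:440],(800,600),interpolation=cv2.INTER_CUBIC)[:,:,::-1])
np.savez("t2.npz",i=i,W=W,i2=i2,W2=W2)
v,u=np.mgrid[0:420,0:560]
Z=W[...,2]
box=(u>=296)&(u<334)&(v>198)&(v<236)
for a,b in((.08,.1),(.05,.066),(.03,.062)):
    blob(f"{a}",(Z>a)&(Z<b)&box,W)
d=np.load("side0.npz"); 
v,u=np.mgrid[0:420,0:560]; Z2=W2[...,2]
b2=(u>255)&(u<330)&(v>215)&(v<300)
hsv=cv2.cvtColor(i2,cv2.COLOR_RGB2HSV)
blob("forks",b2&(hsv[...,1]<60)&(Z2>.03)&(Z2<.062)&(W2[...,1]>-.11),W2)
blob("cheeks",b2&(hsv[...,1]<60)&(Z2>.075)&(Z2<.095),W2)
shift()
E
```

```text
forks 45 [290. 241.] mean [ 0.5589 -0.068   0.0476] rect [ 0.5599 -0.067 ] [0.014 0.012] 24.8 z [0.035 0.048 0.059]
forks 104 [279. 253.] mean [ 0.5174 -0.077   0.044 ] rect [ 0.518  -0.0771] [0.041 0.012] 85.7 z [0.031 0.044 0.058]
forks 24 [297. 248.] mean [ 0.5562 -0.0968  0.0492] rect [ 0.556  -0.0972] [0.007 0.011] 71.8 z [0.038 0.048 0.06 ]
cheeks 24 [321. 239.] mean [ 0.5956 -0.1339  0.0764] rect [ 0.597  -0.1349] [0.009 0.033] 86.2 z [0.075 0.076 0.078]
cheeks 88 [306. 244.] mean [ 0.5527 -0.1301  0.0852] rect [ 0.5542 -0.129 ] [0.032 0.013] 85.3 z [0.076 0.087 0.09 ]
cheeks 90 [293. 252.] mean [ 0.5133 -0.1267  0.0852] rect [ 0.5144 -0.1247] [0.032 0.011] 87.0 z [0.077 0.087 0.091]
cheeks 20 [328. 272.] mean [ 0.525  -0.2229  0.0857] rect [ 0.5247 -0.2221] [0.009 0.004] 66.2 z [0.078 0.086 0.094]
pos [ 0.6928 -0.1408  0.0616] rot [ 3.1415e+00 -3.0000e-04  3.0568e+00] F [ 0.2 -0.5 -0.9] open 0.0159 grip 15.0 t 6.0
```

View pics/s2.png

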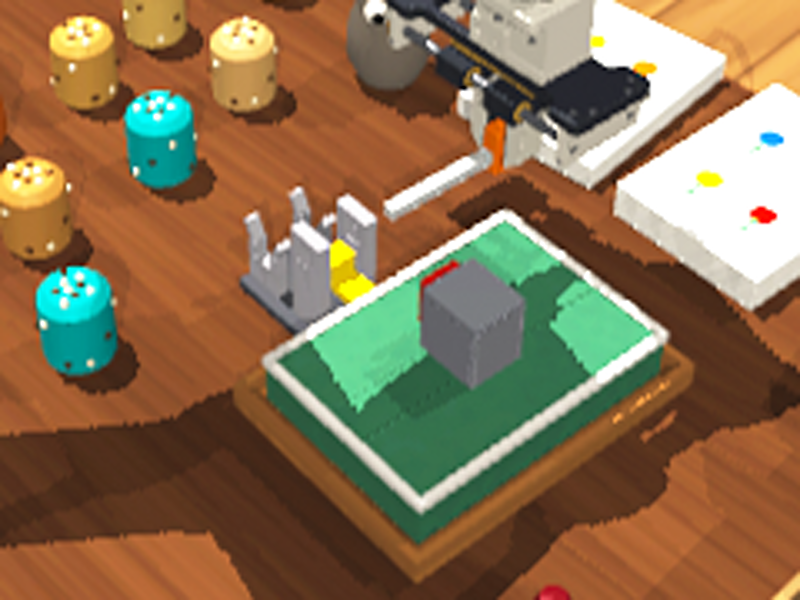

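The pin is fully out and level, with its tip at (388,208). Moving it over the forks next.

Emit:
step_arm:
  plan:
    - [0.85,0,0,-0.006,0]
    - [0.85,0,0,-0.012,0]
    - [0.85,0,0.012,-0.012,0]
    - [0.85,0,0.024,-0.012,0]
    - [0.85,0,0.036,-0.012,0]
    - [0.85,0,0.048,-0.012,0]
    - [0.85,0.015,0.048,-0.012,0]
    - [0.85,0.03,0.048,-0.012,0]
    - [0.85,0.045,0.048,-0.012,0]
    - [0.85,0.06,0.048,-0.012,0]
    - [0.85,0.07,0.048,-0.012,0]
    - [0.85,0.08,0.048,-0.012,0]
    - [0.85,0.08,0.048,-0.012,0]
    - [0.85,0.08,0.048,-0.006,0]
    - [0.85,0.08,0.048,0,0]
    - [0.85,0.08,0.048,0.006,0]
    - [0.85,0.08,0.048,0.012,0]
    - [0.85,0.08,0.048,0.018,0]
    - [0.85,0.08,0.048,0.024,0]
    - [0.85,0.08,0.048,0.024,0]

```text
time: 8.5
tool_pos: [0.617, -0.0862, 0.0371]
tool_rot: [3.141, -0.001, 3.057]
contact_force: [-0.3, -0.1, -1.2]
opening: 0.0162
grip_force: 15.0
```

```bash
python3 - <<'E'
from m import *
i2,W2=cam("side"); cv2.imwrite("pics/s3.png",cv2.resize(i2[200:320,230:390],(800,600),interpolation=cv2.INTER_CUBIC)[:,:,::-1])
shift()
E
```

```text
pos [ 0.6172 -0.0862  0.0375] rot [ 3.1415e+00 -3.0000e-04  3.0568e+00] F [-0.6  0.6 -0.2] open 0.016 grip 15.0 t 8.55
```

View pics/s3.png

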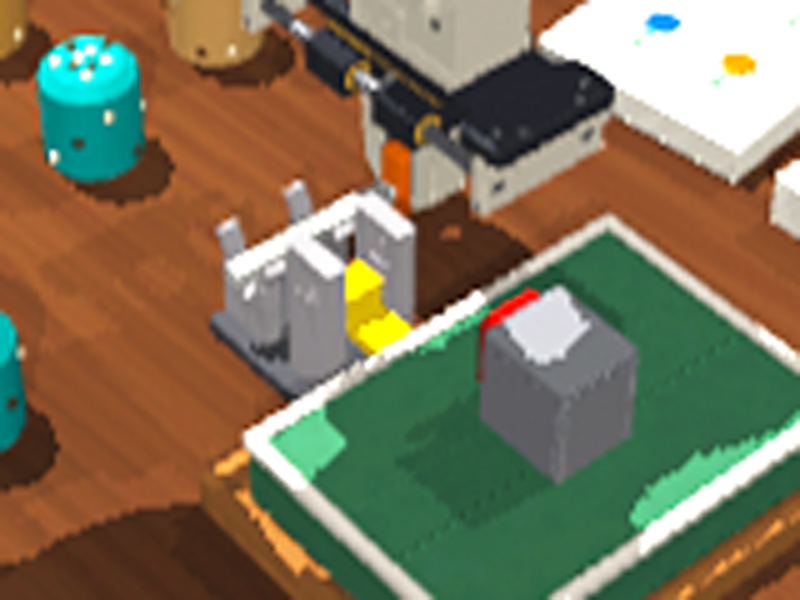

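The shaft lies in both forks, with no side force. Lowering it the rest of the way and letting go.

Emit:
step_arm:
  plan:
    - [0.85,0,0,0.004,0]
    - [0.85,0,0,0.008,0]
    - [0.85,0,0,0.01,0]
    - [0.85,0,0,0.0115,0]
    - [0.85,0,0,0.0115,0]

```text
time: 9.18
tool_pos: [0.6173, -0.0862, 0.0263]
tool_rot: [3.142, 0.0, 3.057]
contact_force: [0.8, 0.9, -0.1]
opening: 0.0158
grip_force: 15.0
```

Emit:
step_arm:
  plan:
    - [0.6,0,0,0,0]
    - [0.5,0,0,0,0]
    - [0.35,0,0,0,0]
    - [0.35,0,0,0,0]
    - [0.35,0,0,-0.03,0]
    - [0.35,0,0,-0.08,0]
    - [0.35,0,0,-0.13,0]
    - [0.35,0,0,-0.17,0]
    - [0.35,0,0,-0.17,0]

```text
time: 10.3
tool_pos: [0.6191, -0.0866, 0.2003]
tool_rot: [-3.14, 0.008, 3.057]
contact_force: [0.6, 0.4, -1.1]
opening: 0.0296
grip_force: 0.0
```

```bash
python3 - <<'E'
from m import *
i,W=cam("side"); H,S,V,X,Y,Z=meas(i,W)
v,u=np.mgrid[0:420,0:560]
b=(u>255)&(u<345)&(v>200)&(v<300)
blob("handle",b&(H>4)&(H<16)&(S>200)&(V>150)&(Z>.02),W)
blob("shaft",b&(S<60)&(Z>.03)&(Z<.062)&(W[...,1]>-.105),W)
cv2.imwrite("pics/s4.png",cv2.resize(i[200:320,230:390],(800,600),interpolation=cv2.INTER_CUBIC)[:,:,::-1])
print("hub",fw(0,0)); shift((*fw(0,.005),.2,np.pi+FY),(*fw(0,.005),.078-grasp_offset,np.pi+FY))
E
```

```text
handle 75 [314. 239.] mean [ 0.6167 -0.0917  0.0325] rect [ 0.618  -0.0917] [0.017 0.034] 59.5 z [0.022 0.032 0.042]
shaft 231 [285. 249.] mean [ 0.5345 -0.0794  0.0469] rect [ 0.5453 -0.0792] [0.043 0.074] 83.6 z [0.032 0.048 0.058]
hub [ 0.545 -0.244]
pos [ 0.6179 -0.0864  0.1978] rot [-3.1411  0.0033  3.0568] F [-0.3  0.  -1.3] open 0.03 grip 0.0 t 10.35
-> (np.float64(0.5454), np.float64(-0.239), 0.2, 3.056592653589793) [ 0.0593 -0.1582 -0.0024] 0.0002
-> (np.float64(0.5454), np.float64(-0.239), 0.0592, 3.056592653589793) [ 0.0598 -0.1581  0.1384] 0.0002
```

View pics/s4.png

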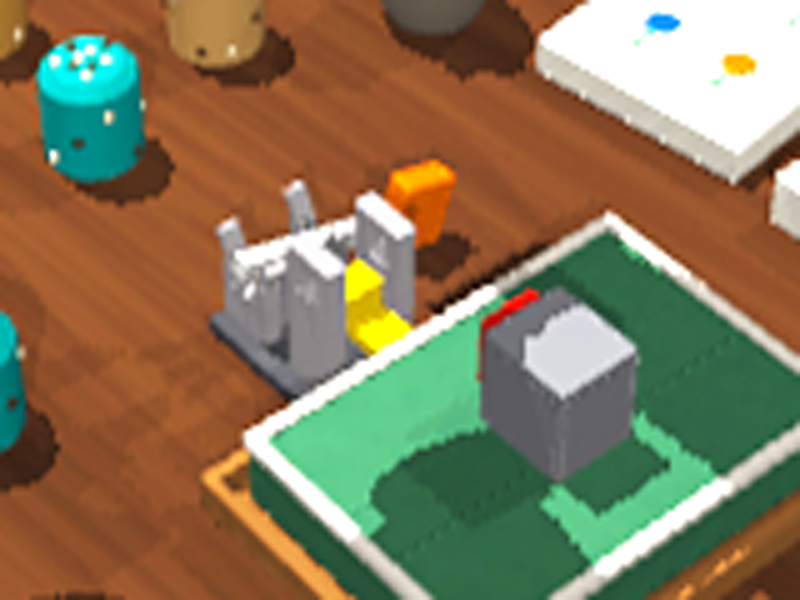

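The pin has tipped a little: its handle sags past the near fork because the centre of mass is too far out. I'll measure the tilt, then regrip and slide it inward.

```bash
python3 - <<'E'
from m import *
for n in("side","top"):
    i,W=cam(n); H,S,V,X,Y,Z=meas(i,W)
    f=np.array([np.cos(FY),np.sin(FY)]); B=np.array([.5342,-.1275])
    fx=(W[...,:2]-B)@f; fy=(W[...,:2]-B)@np.array([-f[1],f[0]])
    q=(abs(fy-.048)<.0045)&(Z>.025)&(Z<.075)&(fx>-.06)&(fx<.1)
    for a in np.arange(-.06,.1,.01):
        k=q&(fx>=a)&(fx<a+.01)
        if k.sum()>1: print(n,a.round(3),k.sum(),np.percentile(Z[k],[10,50,90]).round(4))
E
```

```text
side -0.03 29 [0.0281 0.0484 0.0549]
side -0.02 10 [0.029  0.05   0.0536]
side -0.01 7 [0.0461 0.0484 0.0503]
side 0.0 2 [0.0473 0.0474 0.0474]
side 0.01 3 [0.0418 0.0426 0.0434]
side 0.02 5 [0.0408 0.0411 0.0416]
side 0.03 2 [0.031  0.0344 0.0379]
side 0.04 2 [0.0365 0.0365 0.0366]
side 0.06 12 [0.0328 0.0393 0.0464]
side 0.07 8 [0.041  0.0454 0.0466]
side 0.08 9 [0.0407 0.0425 0.0445]
side 0.09 7 [0.0387 0.0403 0.0424]
top 0.04 5 [0.0298 0.0316 0.0353]
top 0.05 6 [0.0291 0.0304 0.0347]
top 0.06 9 [0.0272 0.0316 0.0469]
top 0.07 9 [0.0392 0.0448 0.0475]
top 0.08 9 [0.0398 0.042  0.044 ]
```

Emit:
step_arm:
  plan:
    - [0.35,-0.005,0,0.05,0]
    - [0.35,-0.005,0,0.1,0]
    - [0.35,-0.005,0,0.14,0]
    - [0.35,-0.005,0,0.165,0]
    - [0.35,-0.005,0,0.177,0]
    - [0.35,-0.005,0,0.177,0]
    - [0.5,-0.005,0,0.177,0]
    - [0.65,-0.005,0,0.177,0]
    - [0.85,-0.005,0,0.177,0]
    - [0.85,-0.005,0,0.177,0]
    - [0.85,-0.005,0,0.177,0]
  grip_force: 12

```text
time: 11.82
tool_pos: [0.623, -0.0868, 0.0201]
tool_rot: [-3.141, 0.002, 3.057]
contact_force: [-0.2, -0.3, 6.1]
opening: 0.0157
grip_force: 12.0
```

Emit:
step_arm:
  plan:
    - [0.85,0,0,-0.004,0]
    - [0.85,0,0,-0.008,0]
    - [0.85,0.005,0,-0.008,0]
    - [0.85,0.01,0,-0.008,0]
    - [0.85,0.015,0,-0.008,0]
    - [0.85,0.02,0,-0.008,0]
    - [0.85,0.02,0,-0.008,0]

```text
time: 12.7
tool_pos: [0.6019, -0.0849, 0.0272]
tool_rot: [3.141, -0.0, 3.057]
contact_force: [-0.4, 0.1, -0.1]
opening: 0.0163
grip_force: 12.0
```

Emit:
step_arm:
  plan:
    - [0.6,0,0,0,0]
    - [0.5,0,0,0,0]
    - [0.35,0,0,0,0]
    - [0.35,0,0,0,0]
    - [0.35,0,0,-0.03,0]
    - [0.35,0,0,-0.08,0]
    - [0.35,0,0,-0.13,0]
    - [0.35,0,0,-0.17,0]
    - [0.35,0,0,-0.17,0]

```text
time: 13.82
tool_pos: [0.6041, -0.0854, 0.2011]
tool_rot: [-3.14, 0.007, 3.057]
contact_force: [-0.4, -0.6, -0.9]
opening: 0.0296
grip_force: 0.0
```

```bash
cat > pinchk.py <<'E'
from m import *
for n in("side","top"):
    i,W=cam(n); H,S,V,X,Y,Z=meas(i,W)
    f=np.array([np.cos(FY),np.sin(FY)]); B=np.array([.5342,-.1275])
    fx=(W[...,:2]-B)@f; fy=(W[...,:2]-B)@np.array([-f[1],f[0]])
    q=(abs(fy-.048)<.0045)&(Z>.025)&(Z<.075)&(fx>-.08)&(fx<.1)
    for a in np.arange(-.08,.1,.01):
        k=q&(fx>=a)&(fx<a+.01)
        if k.sum()>1: print(n,a.round(3),k.sum(),np.percentile(Z[k],[10,50,90]).round(4))
E
python3 pinchk.py; python3 -c "
from h import *
shift((*fw(0,.005),.2,np.pi+FY))"
```

```text
side -0.06 8 [0.0321 0.0388 0.0415]
side -0.05 16 [0.0304 0.0379 0.0408]
side -0.04 21 [0.0329 0.0396 0.0418]
side -0.03 12 [0.032  0.0376 0.0398]
side -0.02 6 [0.0381 0.0399 0.0406]
side -0.01 6 [0.0376 0.0402 0.0417]
side 0.01 3 [0.0405 0.0411 0.0414]
side 0.02 5 [0.0384 0.0388 0.0429]
side 0.03 7 [0.0319 0.0387 0.041 ]
side 0.04 19 [0.0477 0.0561 0.0594]
side 0.05 10 [0.0568 0.0585 0.0602]
side 0.06 9 [0.0575 0.0601 0.0614]
side 0.07 4 [0.0454 0.0552 0.0578]
top 0.01 6 [0.039  0.0406 0.0414]
top 0.02 10 [0.0358 0.04   0.0411]
top 0.03 7 [0.0359 0.0389 0.0406]
top 0.04 10 [0.0453 0.0583 0.0603]
top 0.05 10 [0.0579 0.0586 0.0614]
top 0.06 9 [0.0557 0.0564 0.0582]
pos [ 0.6021 -0.0849  0.1969] rot [ 3.1415e+00 -3.0000e-04  3.0568e+00] F [-0.1  0.5 -0.9] open 0.0296 grip 0.0 t 13.93
-> (np.float64(0.5454), np.float64(-0.239), 0.2, 3.056592653589793) [ 0.0434 -0.1583 -0.0031] 0.0002
```

The pin now lies level in both forks (shaft top at about 0.040 all along), so the cover is next.

Emit:
step_arm:
  plan:
    - [-1,0.011,-0.04,-0.003,0]
    - [-1,0.022,-0.08,-0.003,0]
    - [-1,0.033,-0.12,-0.003,0]
    - [-1,0.0435,-0.162,-0.003,0]
    - [-1,0.0435,-0.162,-0.003,0]
    - [-1,0.0435,-0.162,0.03,0]
    - [-1,0.0435,-0.162,0.07,0]
    - [-1,0.0435,-0.162,0.1,0]
    - [-1,0.0435,-0.162,0.125,0]
    - [-1,0.0435,-0.162,0.137,0]
    - [-1,0.0435,-0.162,0.137,0]

```text
time: 15.3
tool_pos: [0.5449, -0.2418, 0.0591]
tool_rot: [3.14, -0.002, 3.057]
contact_force: [0.5, -0.5, -0.0]
opening: 0.0917
grip_force: 0.0
```

Emit:
step_arm:
  plan:
    - [-0.6,0,0,0,0]
    - [-0.4,0,0,0,0]
    - [-0.2,0,0,0,0]
    - [0,0,0,0,0]
    - [0,0,0,0,0]
    - [0,0,0,0,0]
    - [0,0,0,0,0]
  grip_force: 25

```text
time: 16.18
tool_pos: [0.5457, -0.2431, 0.061]
tool_rot: [-3.141, 0.001, 3.056]
contact_force: [-0.5, 0.9, 5.5]
opening: 0.0493
grip_force: 25.0
```

The opening is 49 mm, so the button is fully in. Lifting now.

Emit:
step_arm:
  plan:
    - [0.2,0,0,0,0]
    - [0.2,0,0,-0.004,0]
    - [0.2,0,0,-0.008,0]
    - [0.2,0,0,-0.012,0]
    - [0.2,0,0,-0.016,0]
    - [0.2,0,0,-0.02,0]
    - [0.2,0,0,-0.025,0]
    - [0.2,0,0,-0.03,0]
    - [0.2,0,0,-0.03,0]
  grip_force: 35

```text
time: 17.3
tool_pos: [0.5456, -0.2429, 0.0908]
tool_rot: [-3.141, 0.001, 3.057]
contact_force: [-0.0, 0.2, -3.0]
opening: 0.0491
grip_force: 35.0
```

Emit:
step_arm:
  plan:
    - [0.2,0,0,-0.01,0]
    - [0.2,0,0,-0.02,0]
    - [0.2,0,0,-0.03,0]
    - [0.2,0,0,-0.045,0]
    - [0.2,0,0,-0.06,0]
    - [0.2,0,0,-0.08,0]
    - [0.2,0,0,-0.1,0]
    - [0.2,0,0,-0.12,0]
    - [0.2,0,0,-0.14,0]
    - [0.2,0,0,-0.155,0]
    - [0.2,0,0,-0.16,0]
    - [0.2,0,0,-0.16,0]

```text
time: 18.8
tool_pos: [0.5452, -0.2427, 0.2501]
tool_rot: [3.141, -0.0, 3.057]
contact_force: [-0.1, -0.4, -3.6]
opening: 0.0489
grip_force: 35.0
```

```bash
python3 - <<'E'
from m import *
i,W=cam("side"); cv2.imwrite("pics/s5.png",i[:,:,::-1])
shift((.494,.446,.25,np.pi+FY),(.494,.446,.06,np.pi+FY))
E
```

```text
pos [ 0.5451 -0.2426  0.2496] rot [ 3.1411e+00 -9.0000e-04  3.0568e+00] F [-0.4  0.2 -3.9] open 0.049 grip 35.0 t 18.85
-> (0.494, 0.446, 0.25, 3.056592653589793) [1.092e-01 6.818e-01 1.000e-04] 0.0002
-> (0.494, 0.446, 0.06, 3.056592653589793) [0.109  0.6817 0.1901] 0.0002
```

View pics/s5.png

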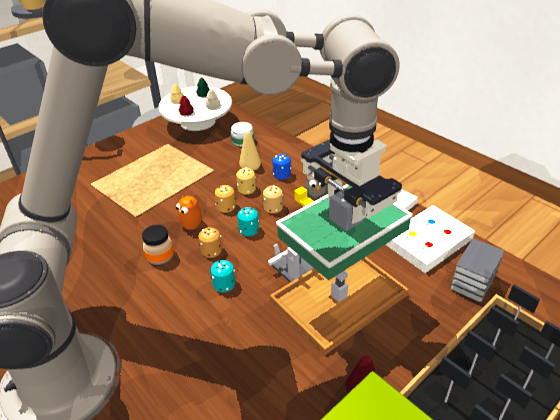

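The cover hangs level from the gripper with the post bare beneath it. Carrying it to the mat.

Emit:
step_arm:
  plan:
    - [0.2,0.003,0.02,0,0]
    - [0.2,0.009,0.055,0,0]
    - [0.2,0.016,0.1,0,0]
    - [0.2,0.023,0.145,0,0]
    - [0.2,0.03,0.19,0,0]
    - [0.2,0.0375,0.235,0,0]
    - [0.2,0.045,0.28,0,0]
    - [0.2,0.052,0.325,0,0]
    - [0.2,0.059,0.37,0,0]
    - [0.2,0.066,0.415,0,0]
    - [0.2,0.0735,0.46,0,0]
    - [0.2,0.081,0.505,0,0]
    - [0.2,0.088,0.55,0,0]
    - [0.2,0.095,0.595,0,0]
    - [0.2,0.101,0.63,0,0]
    - [0.2,0.106,0.66,0,0]
    - [0.2,0.109,0.675,0,0]
    - [0.2,0.109,0.682,0,0]
    - [0.2,0.109,0.682,0,0]
    - [0.2,0.109,0.682,0,0]

```text
time: 21.35
tool_pos: [0.4948, 0.4451, 0.2504]
tool_rot: [-3.141, 0.0, 3.056]
contact_force: [-0.5, -0.1, -3.9]
opening: 0.0488
grip_force: 35.0
```

Emit:
step_arm:
  plan:
    - [0.2,0,0,0.02,0]
    - [0.2,0,0,0.05,0]
    - [0.2,0,0,0.08,0]
    - [0.2,0,0,0.11,0]
    - [0.2,0,0,0.14,0]
    - [0.2,0,0,0.16,0]
    - [0.2,0,0,0.175,0]
    - [0.2,0,0,0.183,0]
    - [0.2,0,0,0.188,0]
    - [0.2,0,0,0.188,0]
    - [0.2,0,0,0.188,0]

```text
time: 22.72
tool_pos: [0.4948, 0.4463, 0.0629]
tool_rot: [3.141, 0.001, 3.057]
contact_force: [-0.7, 0.3, -2.3]
opening: 0.0489
grip_force: 35.0
```

Emit:
step_arm:
  plan:
    - [0.2,0,0,0.002,0]
    - [0.2,0,0,0.004,0]
    - [0.2,0,0,0.005,0]
    - [0.2,0,0,0.005,0]

```text
time: 23.22
tool_pos: [0.4945, 0.4461, 0.0574]
tool_rot: [3.141, 0.0, 3.057]
contact_force: [-0.7, -1.0, -1.2]
opening: 0.0485
grip_force: 35.0
```

Emit:
step_arm:
  plan:
    - [0.2,0,0,0.001,0]
    - [0.2,0,0,0.001,0]
    - [-0.2,0,0,0.001,0]
    - [-0.5,0,0,0.001,0]
    - [-1,0,0,0.001,0]
    - [-1,0,0,0.001,0]
    - [-1,0,0,0.001,0]
    - [-1,0,0,-0.03,0]
    - [-1,0,0,-0.07,0]
    - [-1,0,0,-0.12,0]
    - [-1,0,0,-0.16,0]
    - [-1,0,0,-0.16,0]

```text
time: 24.72
tool_pos: [0.4958, 0.447, 0.2216]
tool_rot: [3.136, 0.006, 3.057]
contact_force: [-1.0, -0.2, -0.1]
opening: 0.0918
grip_force: 0.0
```

```bash
cat > cakes.py <<'E'
from m import *
i,W=cam("top"); H,S,V,X,Y,Z=meas(i,W)
# tall things between cakes and dish: circle-fit rect centre of blob tops
m=((Z>.046)&(Z<.13)&(X>.3)&(X<.85)&(Y>-.4)&(Y<.33)).astype(np.uint8)
k,l,st,c=cv2.connectedComponentsWithStats(m)
for j in range(1,k):
    if st[j,4]<60: continue
    q=l==j; p=W[q]; top=p[:,2]>np.percentile(p[:,2],95)-.014
    r=cv2.minAreaRect(p[:,:2].astype(np.float32))
    hm=np.median(H[q&(S>60)]) if (q&(S>60)).sum() else -1
    print(st[j,4],c[j].round(),"rect",np.round(r[0],4),np.round(r[1],3),"zmax",np.percentile(p[:,2],95).round(3),"hue",hm,"sat",np.median(S[q]))
q=(Z>.085)&(Z<.11)&(X>.42)&(X<.57)&(Y>.38)&(Y<.52)
r=cv2.minAreaRect(W[q][:,:2].astype(np.float32)); print("cover hub",q.sum(),np.round(r[0],4),np.round(r[1],3),r[2],np.median(Z[q]))
q=(Z>.07)&(Z<.1)&(X>.5)&(X<.58)&(Y>-.28)&(Y<-.2); p=W[q]
if q.sum()>5:
    r=cv2.minAreaRect(p[:,:2].astype(np.float32)); print("post",q.sum(),np.round(r[0],4),np.round(r[1],3),r[2])
q=(Z>.013)&(Z<.028)&(X>.38)&(X<.70)&(Y>-.36)&(Y<-.12)&(S>80); p=W[q]
r=cv2.minAreaRect(p[:,:2].astype(np.float32)); print("lip",q.sum(),np.round(r[0],4),np.round(r[1],3),r[2])
np.savez("last.npz",i=i,W=W)
E
python3 cakes.py; python3 -c "
from h import *
shift()"
```

```text
231 [403. 134.] rect [ 0.7951 -0.3884] [0.104 0.023] zmax 0.083 hue 8.0 sat 11.0
185 [223. 149.] rect [0.7728 0.1925] [0.05  0.047] zmax 0.063 hue 109.0 sat 209.0
339 [272. 152.] rect [0.7516 0.0327] [0.066 0.059] zmax 0.1 hue 15.0 sat 55.0
177 [192. 160.] rect [0.7364 0.2909] [0.036 0.044] zmax 0.116 hue 19.0 sat 129.0
197 [218. 184.] rect [0.6558 0.2109] [0.049 0.048] zmax 0.063 hue 19.0 sat 150.0
196 [253. 184.] rect [0.6533 0.0982] [0.049 0.049] zmax 0.062 hue 17.0 sat 139.5
200 [224. 212.] rect [0.5644 0.1905] [0.049 0.049] zmax 0.063 hue 17.0 sat 162.0
200 [260. 216.] rect [0.5489 0.0754] [0.05 0.05] zmax 0.063 hue 89.0 sat 240.0
70 [360. 213.] rect [ 0.5443 -0.2406] [0.026 0.022] zmax 0.087 hue 12.0 sat 14.0
250 [223. 247.] rect [0.4525 0.1944] [0.049 0.06 ] zmax 0.087 hue 13.0 sat 219.0
209 [259. 252.] rect [0.4325 0.0814] [0.051 0.047] zmax 0.063 hue 16.0 sat 163.0
215 [294. 266.] rect [ 0.3876 -0.0278] [0.048 0.049] zmax 0.063 hue 89.0 sat 242.0
341 [235. 285.] rect [0.3337 0.156 ] [0.06 0.06] zmax 0.078 hue 13.0 sat 29.0
cover hub 65 [0.4927 0.4207] [0.012 0.042] 85.09493255615234 0.09355255601422799
post 62 [ 0.5452 -0.2408] [0.026 0.02 ] 88.3826904296875
lip 575 [ 0.5454 -0.241 ] [0.183 0.249] 85.30855560302734
pos [0.495  0.4463 0.2188] rot [3.1395e+00 2.5000e-03 3.0568e+00] F [-0.1 -0.3 -0.7] open 0.0917 grip 0.0 t 24.77
```

Four tan cakes are there. Planning shifts for the first one.

```bash
sed -i 's/^C=.*/C=np.array([0.545,-0.2415])/' h.py; python3 -c "
from h import *
shift((.6556,.2109,.2,.785))
for s in((.066,.04),(.066,-.04),(-.066,.04),(-.066,-.04)): print(s,fw(*s))"
```

```text
pos [0.495  0.4463 0.2188] rot [3.1395e+00 2.5000e-03 3.0568e+00] F [-0.1 -0.3 -0.7] open 0.0917 grip 0.0 t 24.77
-> (0.6556, 0.2109, 0.2, 0.785) [-0.18   -0.221   0.0188] 2.2718
(0.066, 0.04) [ 0.6142 -0.2072]
(0.066, -0.04) [ 0.6074 -0.287 ]
(-0.066, 0.04) [ 0.4826 -0.196 ]
(-0.066, -0.04) [ 0.4758 -0.2758]
```

Emit:
step_arm:
  plan:
    - [-1,-0.015,-0.018,0,0.18]
    - [-1,-0.03,-0.037,0,0.36]
    - [-1,-0.045,-0.055,0,0.54]
    - [-1,-0.06,-0.074,0,0.72]
    - [-1,-0.075,-0.092,0,0.9]
    - [-1,-0.09,-0.11,0,1.08]
    - [-1,-0.105,-0.129,0,1.26]
    - [-1,-0.12,-0.147,0,1.44]
    - [-1,-0.135,-0.166,0,1.62]
    - [-1,-0.15,-0.184,0.01,1.8]
    - [-1,-0.165,-0.203,0.015,1.98]
    - [-1,-0.175,-0.215,0.019,2.16]
    - [-1,-0.18,-0.221,0.019,2.27]
    - [-1,-0.18,-0.221,0.019,2.27]
    - [-1,-0.18,-0.221,0.019,2.27]

```text
time: 26.65
tool_pos: [0.6546, 0.2109, 0.1973]
tool_rot: [-3.141, 0.001, 0.789]
contact_force: [0.3, -0.3, 0.9]
opening: 0.0919
grip_force: 0.0
```

```bash
python3 cakes.py; python3 -c "
from h import *
shift((.6556,.2109,.023,.785))"
```

```text
228 [403. 134.] rect [ 0.795  -0.3886] [0.104 0.023] zmax 0.083 hue 9.0 sat 11.0
334 [272. 152.] rect [0.752 0.034] [0.063 0.06 ] zmax 0.1 hue 15.0 sat 55.0
63 [222. 184.] rect [0.6578 0.1949] [0.044 0.016] zmax 0.061 hue 19.0 sat 152.0
196 [253. 184.] rect [0.6542 0.0982] [0.05  0.049] zmax 0.064 hue 16.0 sat 136.0
73 [229. 211.] rect [0.5665 0.176 ] [0.049 0.021] zmax 0.063 hue 17.0 sat 169.0
198 [260. 216.] rect [0.55   0.0743] [0.048 0.049] zmax 0.062 hue 89.0 sat 240.0
70 [361. 214.] rect [ 0.5442 -0.2405] [0.026 0.022] zmax 0.087 hue 12.0 sat 14.0
80 [228. 246.] rect [0.4551 0.1761] [0.055 0.017] zmax 0.083 hue 12.0 sat 219.0
206 [259. 252.] rect [0.4326 0.0815] [0.051 0.047] zmax 0.063 hue 16.0 sat 168.0
215 [294. 266.] rect [ 0.3875 -0.0277] [0.048 0.049] zmax 0.063 hue 89.0 sat 238.0
172 [238. 282.] rect [0.3364 0.1474] [0.054 0.044] zmax 0.078 hue 12.5 sat 16.5
cover hub 263 [0.4944 0.4441] [0.06  0.043] 87.28816986083984 0.0947138766350921
post 61 [ 0.545  -0.2406] [0.026 0.02 ] 87.1938247680664
lip 575 [ 0.5454 -0.2407] [0.183 0.248] 85.31087493896484
pos [0.6546 0.211  0.1976] rot [-3.1409e+00  8.0000e-04  7.8910e-01] F [-0.2  0.5  0.6] open 0.0917 grip 0.0 t 26.7
-> (0.6556, 0.2109, 0.023, 0.785) [0.0007 0.0009 0.1746] 0.0041
```

Emit:
step_arm:
  plan:
    - [-1,0.001,0.001,0.04,0]
    - [-1,0.001,0.001,0.08,0]
    - [-1,0.001,0.001,0.12,0]
    - [-1,0.001,0.001,0.15,0]
    - [-1,0.001,0.001,0.168,0]
    - [-1,0.001,0.001,0.175,0]
    - [-1,0.001,0.001,0.175,0]
    - [-0.5,0.001,0.001,0.175,0]
    - [0,0.001,0.001,0.175,0]
    - [0.1,0.001,0.001,0.175,0]
    - [0.1,0.001,0.001,0.175,0]
    - [0.1,0.001,0.001,0.175,0]
  grip_force: 12

```text
time: 28.2
tool_pos: [0.6565, 0.2108, 0.0234]
tool_rot: [-3.141, -0.0, 0.787]
contact_force: [-0.5, 0.6, 2.2]
opening: 0.0516
grip_force: 12.0
```

Emit:
step_arm:
  plan:
    - [0.1,0,0,-0.02,0]
    - [0.1,0,0,-0.05,0]
    - [0.1,0,0,-0.09,0]
    - [0.1,0,0,-0.13,0]
    - [0.1,0,0,-0.17,0]
    - [0.1,0,0,-0.18,0]
    - [0.1,0,0,-0.18,0]

```text
time: 29.08
tool_pos: [0.6564, 0.2106, 0.2035]
tool_rot: [3.141, -0.001, 0.787]
contact_force: [-0.5, 0.2, -1.4]
opening: 0.0521
grip_force: 12.0
```

```bash
python3 -c "
from h import *
shift((*fw(.066,.04),.2,np.pi/2+FY))"
```

```text
pos [0.6564 0.2106 0.2035] rot [ 3.1413e+00 -6.0000e-04  7.8680e-01] F [-0.5  0.2 -1.4] open 0.0521 grip 12.0 t 29.07
-> (np.float64(0.6142), np.float64(-0.2072), 0.2, 1.4857963267948966) [-0.3256  0.2651  0.0034] -0.699
```

Emit:
step_arm:
  plan:
    - [0.1,-0.02,0.016,0,-0.05]
    - [0.1,-0.055,0.045,0,-0.12]
    - [0.1,-0.09,0.073,0,-0.2]
    - [0.1,-0.125,0.102,0,-0.28]
    - [0.1,-0.16,0.13,0,-0.35]
    - [0.1,-0.195,0.159,0,-0.42]
    - [0.1,-0.23,0.187,0,-0.5]
    - [0.1,-0.265,0.216,0,-0.58]
    - [0.1,-0.295,0.24,0,-0.65]
    - [0.1,-0.315,0.257,0,-0.7]
    - [0.1,-0.3256,0.265,0.003,-0.7]
    - [0.1,-0.3256,0.265,0.003,-0.7]
    - [0.1,-0.3256,0.265,0.003,-0.7]

```text
time: 30.7
tool_pos: [0.6143, -0.2058, 0.1996]
tool_rot: [-3.141, -0.001, 1.487]
contact_force: [-0.2, -0.0, -0.3]
opening: 0.0515
grip_force: 12.0
```

Emit:
step_arm:
  plan:
    - [0.1,0,0,0.03,0]
    - [0.1,0,0,0.07,0]
    - [0.1,0,0,0.11,0]
    - [0.1,0,0,0.14,0]
    - [0.1,0,0,0.158,0]
    - [0.1,0,0,0.166,0]
    - [0.1,0,0,0.168,0]
    - [0.1,0,0,0.168,0]

```text
time: 31.7
tool_pos: [0.6149, -0.2073, 0.0333]
tool_rot: [3.14, 0.001, 1.487]
contact_force: [0.3, -0.1, -0.9]
opening: 0.0516
grip_force: 12.0
```

Emit:
step_arm:
  plan:
    - [0.1,0,0,0.0015,0]
    - [0.1,0,0,0.0015,0]
    - [-0.2,0,0,0.0015,0]
    - [-0.5,0,0,0.0015,0]
    - [-0.5,0,0,0.0015,0]
    - [-0.5,0,0,0.0015,0]
    - [-0.5,0,0,-0.03,0]
    - [-0.5,0,0,-0.07,0]
    - [-0.5,0,0,-0.11,0]
    - [-0.5,0,0,-0.15,0]
    - [-1,0,0,-0.168,0]
    - [-1,0,0,-0.168,0]

```text
time: 33.2
tool_pos: [0.6149, -0.2074, 0.2019]
tool_rot: [3.138, 0.001, 1.487]
contact_force: [-0.2, -0.9, -1.1]
opening: 0.0841
grip_force: 0.0
```

```bash
python3 cakes.py|grep -E "zmax|hub"; python3 -c "
from h import *
shift((.654,.0982,.2,2.552))"
```

```text
165 [402. 130.] rect [ 0.8096 -0.3887] [0.074 0.022] zmax 0.083 hue 8.0 sat 11.0
190 [223. 149.] rect [0.7721 0.1924] [0.05  0.047] zmax 0.062 hue 109.0 sat 207.0
337 [272. 152.] rect [0.7518 0.0326] [0.066 0.06 ] zmax 0.1 hue 14.5 sat 55.0
177 [192. 160.] rect [0.7325 0.2908] [0.037 0.046] zmax 0.117 hue 19.0 sat 129.0
196 [252. 184.] rect [0.6532 0.0982] [0.05  0.049] zmax 0.063 hue 17.0 sat 140.0
202 [224. 212.] rect [0.5664 0.1896] [0.048 0.049] zmax 0.063 hue 17.0 sat 164.0
198 [260. 216.] rect [0.5499 0.0743] [0.048 0.049] zmax 0.063 hue 89.0 sat 240.0
255 [223. 247.] rect [0.4528 0.1946] [0.05  0.057] zmax 0.088 hue 13.0 sat 222.0
206 [259. 252.] rect [0.4326 0.0816] [0.051 0.047] zmax 0.063 hue 16.0 sat 168.5
214 [294. 266.] rect [ 0.3876 -0.0278] [0.048 0.049] zmax 0.062 hue 89.0 sat 242.0
cover hub 266 [0.4944 0.4438] [0.06  0.044] 86.849365234375 0.09421129376755252
pos [ 0.6142 -0.207   0.2002] rot [3.1411e+00 1.0000e-04 1.4868e+00] F [ 0.4  0.2 -1.1] open 0.088 grip 0.0 t 33.25
-> (0.654, 0.0982, 0.2, 2.552) [3.075e-01 1.400e-02 2.000e-04] -1.0652
```

Emit:
step_arm:
  plan:
    - [-1,0.02,0.001,0,-0.1]
    - [-1,0.055,0.0025,0,-0.25]
    - [-1,0.09,0.004,0,-0.4]
    - [-1,0.125,0.0055,0,-0.55]
    - [-1,0.16,0.007,0,-0.7]
    - [-1,0.195,0.009,0,-0.85]
    - [-1,0.23,0.0105,0,-1.0]
    - [-1,0.265,0.012,0,-1.065]
    - [-1,0.293,0.013,0,-1.065]
    - [-1,0.3075,0.014,0,-1.065]
    - [-1,0.3075,0.014,0,-1.065]
    - [-1,0.3075,0.014,0,-1.065]

```text
time: 34.75
tool_pos: [0.6539, 0.0971, 0.1998]
tool_rot: [-3.141, -0.0, 2.551]
contact_force: [-0.2, -0.7, -0.1]
opening: 0.092
grip_force: 0.0
```

Emit:
step_arm:
  plan:
    - [-1,0,0,0.04,0]
    - [-1,0,0,0.08,0]
    - [-1,0,0,0.12,0]
    - [-1,0,0,0.15,0]
    - [-1,0,0,0.17,0]
    - [-1,0,0,0.177,0]
    - [-1,0,0,0.177,0]
    - [-0.5,0,0,0.177,0]
    - [0,0,0,0.177,0]
    - [0.1,0,0,0.177,0]
    - [0.1,0,0,0.177,0]
    - [0.1,0,0,0.177,0]
    - [0.1,0,0,0.157,0]
    - [0.1,0,0,0.127,0]
    - [0.1,0,0,0.087,0]
    - [0.1,0,0,0.047,0]
    - [0.1,0,0,0.01,0]
    - [0.1,0,0,0,0]
    - [0.1,0,0,0,0]
  grip_force: 12

```text
time: 37.12
tool_pos: [0.6538, 0.0981, 0.1997]
tool_rot: [-3.141, -0.0, 2.552]
contact_force: [-0.6, -0.8, -1.5]
opening: 0.0513
grip_force: 12.0
```

```bash
python3 cakes.py|grep -E "zmax"; python3 -c "
from h import *
shift((*fw(.066,-.04),.2,np.pi/2+FY))"
```

```text
233 [403. 134.] rect [ 0.794  -0.3953] [0.102 0.022] zmax 0.083 hue 7.0 sat 11.0
254 [274. 153.] rect [0.7498 0.0232] [0.049 0.06 ] zmax 0.1 hue 15.0 sat 54.5
174 [192. 160.] rect [0.7335 0.2903] [0.034 0.044] zmax 0.116 hue 19.0 sat 129.0
208 [348. 193.] rect [ 0.6141 -0.2056] [0.048 0.051] zmax 0.07 hue 19.0 sat 152.0
69 [360. 213.] rect [ 0.5442 -0.2406] [0.021 0.026] zmax 0.087 hue 12.0 sat 14.0
214 [294. 266.] rect [ 0.3875 -0.0278] [0.048 0.049] zmax 0.063 hue 89.0 sat 242.0
pos [0.6533 0.0981 0.1985] rot [-3.1402e+00 -2.0000e-03  2.5518e+00] F [ 0.1  0.  -1.4] open 0.0516 grip 12.0 t 37.17
-> (np.float64(0.6074), np.float64(-0.287), 0.2, 1.4857963267948966) [-0.176  -0.3456 -0.0013] 1.066
```

Cake A stands in the dish at (0.614,-0.206), its top at 0.068–0.070. Placing B.

Emit:
step_arm:
  plan:
    - [0.1,-0.01,-0.02,0,0.05]
    - [0.1,-0.026,-0.051,0,0.15]
    - [0.1,-0.044,-0.086,0,0.3]
    - [0.1,-0.062,-0.121,0,0.45]
    - [0.1,-0.079,-0.156,0,0.6]
    - [0.1,-0.097,-0.19,0,0.75]
    - [0.1,-0.115,-0.225,0,0.9]
    - [0.1,-0.132,-0.26,0,1.0]
    - [0.1,-0.15,-0.295,0,1.066]
    - [0.1,-0.166,-0.325,0,1.066]
    - [0.1,-0.176,-0.3455,0,1.066]
    - [0.1,-0.176,-0.3455,0,1.066]
    - [0.1,-0.176,-0.3455,0,1.066]

```text
time: 38.8
tool_pos: [0.6081, -0.286, 0.1998]
tool_rot: [-3.141, -0.001, 1.486]
contact_force: [0.6, 0.1, -0.5]
opening: 0.0513
grip_force: 12.0
```

Emit:
step_arm:
  plan:
    - [0.1,0,0,0.03,0]
    - [0.1,0,0,0.07,0]
    - [0.1,0,0,0.11,0]
    - [0.1,0,0,0.14,0]
    - [0.1,0,0,0.158,0]
    - [0.1,0,0,0.166,0]
    - [0.1,0,0,0.168,0]
    - [0.1,0,0,0.168,0]

```text
time: 39.8
tool_pos: [0.6087, -0.2871, 0.0333]
tool_rot: [3.14, 0.001, 1.486]
contact_force: [-0.1, 0.1, -1.2]
opening: 0.0512
grip_force: 12.0
```

Emit:
step_arm:
  plan:
    - [0.1,0,0,0.0015,0]
    - [0.1,0,0,0.0015,0]
    - [-0.2,0,0,0.0015,0]
    - [-0.5,0,0,0.0015,0]
    - [-0.5,0,0,0.0015,0]
    - [-0.5,0,0,0.0015,0]
    - [-0.5,0,0,-0.03,0]
    - [-0.5,0,0,-0.07,0]
    - [-0.5,0,0,-0.11,0]
    - [-0.5,0,0,-0.15,0]
    - [-1,0,0,-0.168,0]
    - [-1,0,0,-0.168,0]

```text
time: 41.3
tool_pos: [0.6087, -0.2872, 0.2019]
tool_rot: [3.138, 0.002, 1.486]
contact_force: [-0.2, 0.5, -0.3]
opening: 0.0842
grip_force: 0.0
```

```bash
python3 cakes.py|grep -E "zmax|hub"; python3 -c "
from h import *
shift((.5655,.1898,.2,2.6))"
```

```text
71 [401. 124.] rect [ 0.831  -0.3903] [0.028 0.024] zmax 0.083 hue 9.0 sat 11.0
191 [223. 149.] rect [0.7724 0.1917] [0.049 0.048] zmax 0.063 hue 109.0 sat 208.0
334 [272. 152.] rect [0.7519 0.0332] [0.058 0.066] zmax 0.1 hue 15.0 sat 55.0
175 [192. 160.] rect [0.7326 0.2903] [0.033 0.046] zmax 0.116 hue 19.0 sat 128.0
213 [348. 193.] rect [ 0.6141 -0.2062] [0.05 0.05] zmax 0.071 hue 19.0 sat 153.0
199 [224. 212.] rect [0.5657 0.1895] [0.049 0.049] zmax 0.062 hue 17.0 sat 165.0
196 [260. 216.] rect [0.55   0.0745] [0.048 0.049] zmax 0.063 hue 89.0 sat 240.0
249 [223. 247.] rect [0.4534 0.1944] [0.056 0.05 ] zmax 0.088 hue 13.0 sat 228.0
153 [258. 251.] rect [0.4394 0.0858] [0.036 0.049] zmax 0.064 hue 16.0 sat 163.0
323 [235. 286.] rect [0.3342 0.158 ] [0.057 0.061] zmax 0.078 hue 12.0 sat 16.0
cover hub 259 [0.4942 0.4444] [0.06  0.044] 85.43891143798828 0.09488433539682294
pos [ 0.6081 -0.2868  0.2002] rot [3.1411e+00 1.0000e-04 1.4858e+00] F [-0.5 -0.   0.6] open 0.0885 grip 0.0 t 41.35
-> (0.5655, 0.1898, 0.2, 2.6) [ 4.713e-01 -8.290e-02  1.000e-04] -1.1142
```

Emit:
step_arm:
  plan:
    - [-1,0.02,-0.004,0,-0.05]
    - [-1,0.055,-0.01,0,-0.15]
    - [-1,0.095,-0.017,0,-0.3]
    - [-1,0.135,-0.024,0,-0.45]
    - [-1,0.175,-0.031,0,-0.6]
    - [-1,0.215,-0.038,0,-0.75]
    - [-1,0.255,-0.045,0,-0.9]
    - [-1,0.295,-0.052,0,-1.0]
    - [-1,0.335,-0.059,0,-1.114]
    - [-1,0.375,-0.066,0,-1.114]
    - [-1,0.415,-0.073,0,-1.114]
    - [-1,0.45,-0.079,0,-1.114]
    - [-1,0.471,-0.083,0,-1.114]
    - [-1,0.471,-0.083,0,-1.114]
    - [-1,0.471,-0.083,0,-1.114]

```text
time: 43.22
tool_pos: [0.5655, 0.1885, 0.1998]
tool_rot: [-3.141, -0.0, 2.599]
contact_force: [-0.2, -0.6, 0.6]
opening: 0.0921
grip_force: 0.0
```

Emit:
step_arm:
  plan:
    - [-1,0,0,0.04,0]
    - [-1,0,0,0.08,0]
    - [-1,0,0,0.12,0]
    - [-1,0,0,0.15,0]
    - [-1,0,0,0.17,0]
    - [-1,0,0,0.176,0]
    - [-1,0,0,0.176,0]
    - [-0.5,0,0,0.176,0]
    - [0,0,0,0.176,0]
    - [0.1,0,0,0.176,0]
    - [0.1,0,0,0.176,0]
    - [0.1,0,0,0.176,0]
    - [0.1,0,0,0.157,0]
    - [0.1,0,0,0.127,0]
    - [0.1,0,0,0.087,0]
    - [0.1,0,0,0.047,0]
    - [0.1,0,0,0.01,0]
    - [0.1,0,0,0,0]
    - [0.1,0,0,0,0]
  grip_force: 12

```text
time: 45.6
tool_pos: [0.5652, 0.1895, 0.1997]
tool_rot: [-3.141, -0.0, 2.6]
contact_force: [-0.8, 0.3, -1.0]
opening: 0.0509
grip_force: 12.0
```

```bash
python3 cakes.py|grep -E "zmax"; python3 -c "
from h import *
shift((*fw(-.066,.04),.2,np.pi/2+FY))"
```

```text
229 [403. 134.] rect [ 0.7946 -0.3891] [0.103 0.022] zmax 0.083 hue 8.0 sat 11.0
190 [223. 149.] rect [0.7726 0.1916] [0.05  0.048] zmax 0.062 hue 109.0 sat 209.5
336 [272. 152.] rect [0.7517 0.0324] [0.062 0.063] zmax 0.099 hue 14.5 sat 55.0
120 [191. 158.] rect [0.7377 0.2924] [0.029 0.045] zmax 0.116 hue 19.0 sat 127.0
212 [348. 193.] rect [ 0.614  -0.2057] [0.051 0.048] zmax 0.071 hue 19.0 sat 153.0
215 [373. 194.] rect [ 0.607  -0.2881] [0.05  0.049] zmax 0.071 hue 17.0 sat 142.0
196 [260. 216.] rect [0.5499 0.0744] [0.048 0.049] zmax 0.062 hue 89.0 sat 232.0
71 [361. 213.] rect [ 0.5443 -0.2408] [0.026 0.021] zmax 0.085 hue 12.0 sat 14.0
207 [259. 252.] rect [0.4325 0.0814] [0.051 0.047] zmax 0.063 hue 16.0 sat 168.0
212 [294. 266.] rect [ 0.3876 -0.0278] [0.049 0.049] zmax 0.063 hue 89.0 sat 234.0
228 [238. 285.] rect [0.3341 0.1445] [0.062 0.037] zmax 0.077 hue 13.0 sat 17.0
pos [0.5647 0.1893 0.1987] rot [-3.1401e+00 -1.7000e-03  2.5997e+00] F [-0.6  0.6 -1.6] open 0.0512 grip 12.0 t 45.65
-> (np.float64(0.4826), np.float64(-0.196), 0.2, 1.4857963267948966) [-0.1284 -0.3725 -0.001 ] 1.114
```

Emit:
step_arm:
  plan:
    - [0.1,-0.007,-0.02,0,0.05]
    - [0.1,-0.018,-0.052,0,0.15]
    - [0.1,-0.031,-0.09,0,0.3]
    - [0.1,-0.043,-0.125,0,0.45]
    - [0.1,-0.055,-0.16,0,0.6]
    - [0.1,-0.067,-0.195,0,0.75]
    - [0.1,-0.079,-0.23,0,0.9]
    - [0.1,-0.092,-0.267,0,1.0]
    - [0.1,-0.105,-0.305,0,1.114]
    - [0.1,-0.118,-0.343,0,1.114]
    - [0.1,-0.1285,-0.3725,0,1.114]
    - [0.1,-0.1285,-0.3725,0,1.114]
    - [0.1,-0.1285,-0.3725,0,1.114]

```text
time: 47.28
tool_pos: [0.4826, -0.1958, 0.1994]
tool_rot: [-3.14, -0.001, 1.484]
contact_force: [-0.5, -0.2, -0.0]
opening: 0.0512
grip_force: 12.0
```

Emit:
step_arm:
  plan:
    - [0.1,0,0,0.03,0]
    - [0.1,0,0,0.07,0]
    - [0.1,0,0,0.11,0]
    - [0.1,0,0,0.14,0]
    - [0.1,0,0,0.158,0]
    - [0.1,0,0,0.166,0]
    - [0.1,0,0,0.168,0]
    - [0.1,0,0,0.168,0]

```text
time: 48.28
tool_pos: [0.4839, -0.1959, 0.0329]
tool_rot: [3.14, 0.001, 1.486]
contact_force: [0.5, -0.3, -0.8]
opening: 0.0512
grip_force: 12.0
```

Emit:
step_arm:
  plan:
    - [0.1,0,0,0.0015,0]
    - [0.1,0,0,0.0015,0]
    - [-0.2,0,0,0.0015,0]
    - [-0.5,0,0,0.0015,0]
    - [-0.5,0,0,0.0015,0]
    - [-0.5,0,0,0.0015,0]
    - [-0.5,0,0,-0.03,0]
    - [-0.5,0,0,-0.07,0]
    - [-0.5,0,0,-0.11,0]
    - [-0.5,0,0,-0.15,0]
    - [-1,0,0,-0.168,0]
    - [-1,0,0,-0.168,0]

```text
time: 49.78
tool_pos: [0.484, -0.1963, 0.2014]
tool_rot: [3.139, 0.001, 1.486]
contact_force: [0.3, 0.5, -0.2]
opening: 0.0843
grip_force: 0.0
```

```bash
python3 cakes.py|grep -E "zmax|hub"; python3 -c "
from h import *
shift((.4325,.0814,.2,.785))"
```

```text
223 [403. 134.] rect [ 0.7951 -0.3893] [0.021 0.104] zmax 0.082 hue 8.0 sat 11.0
188 [223. 149.] rect [0.7725 0.1918] [0.049 0.048] zmax 0.063 hue 109.0 sat 207.0
337 [272. 152.] rect [0.752 0.033] [0.059 0.066] zmax 0.1 hue 15.0 sat 54.0
177 [192. 160.] rect [0.7333 0.291 ] [0.033 0.046] zmax 0.116 hue 19.0 sat 128.0
126 [345. 192.] rect [ 0.619  -0.2001] [0.034 0.051] zmax 0.07 hue 19.0 sat 153.0
199 [260. 216.] rect [0.55   0.0743] [0.048 0.05 ] zmax 0.063 hue 89.0 sat 240.0
254 [223. 247.] rect [0.4527 0.1949] [0.051 0.057] zmax 0.087 hue 13.0 sat 223.0
203 [259. 252.] rect [0.4325 0.0815] [0.051 0.047] zmax 0.063 hue 16.0 sat 168.0
214 [294. 266.] rect [ 0.3875 -0.0278] [0.048 0.049] zmax 0.063 hue 89.0 sat 242.0
341 [235. 286.] rect [0.333  0.1554] [0.062 0.059] zmax 0.078 hue 13.0 sat 15.0
cover hub 262 [0.4946 0.4448] [0.06  0.044] 87.62161254882812 0.094529775940033
pos [ 0.4834 -0.1959  0.2001] rot [3.1412e+00 1.0000e-04 1.4858e+00] F [-0.3 -0.7 -0.6] open 0.0882 grip 0.0 t 49.83
-> (0.4325, 0.0814, 0.2, 0.785) [ 0.272  -0.0742 -0.    ] 0.7008
```

Emit:
step_arm:
  plan:
    - [-1,0.02,-0.005,0,0.05]
    - [-1,0.055,-0.015,0,0.15]
    - [-1,0.09,-0.025,0,0.28]
    - [-1,0.125,-0.034,0,0.4]
    - [-1,0.16,-0.044,0,0.52]
    - [-1,0.195,-0.053,0,0.64]
    - [-1,0.23,-0.063,0,0.7]
    - [-1,0.258,-0.07,0,0.7]
    - [-1,0.272,-0.074,0,0.7]
    - [-1,0.272,-0.074,0,0.7]
    - [-1,0.272,-0.074,0,0.7]

```text
time: 51.2
tool_pos: [0.4329, 0.0807, 0.1999]
tool_rot: [-3.141, 0.001, 0.785]
contact_force: [0.0, -1.1, -0.5]
opening: 0.0919
grip_force: 0.0
```

Emit:
step_arm:
  plan:
    - [-1,0,0,0.04,0]
    - [-1,0,0,0.08,0]
    - [-1,0,0,0.12,0]
    - [-1,0,0,0.15,0]
    - [-1,0,0,0.17,0]
    - [-1,0,0,0.177,0]
    - [-1,0,0,0.177,0]
    - [-0.5,0,0,0.177,0]
    - [0,0,0,0.177,0]
    - [0.1,0,0,0.177,0]
    - [0.1,0,0,0.177,0]
    - [0.1,0,0,0.177,0]
    - [0.1,0,0,0.157,0]
    - [0.1,0,0,0.127,0]
    - [0.1,0,0,0.087,0]
    - [0.1,0,0,0.047,0]
    - [0.1,0,0,0.01,0]
    - [0.1,0,0,0,0]
    - [0.1,0,0,0,0]
  grip_force: 12

```text
time: 53.58
tool_pos: [0.4326, 0.0814, 0.1998]
tool_rot: [-3.142, -0.0, 0.786]
contact_force: [-0.5, -0.3, -1.8]
opening: 0.0511
grip_force: 12.0
```

```bash
python3 cakes.py|grep -E "zmax"; python3 -c "
from h import *
shift((*fw(-.066,-.04),.2,np.pi/2+FY))"
```

```text
226 [403. 134.] rect [ 0.7942 -0.389 ] [0.104 0.023] zmax 0.083 hue 6.0 sat 11.0
188 [223. 149.] rect [0.7726 0.1921] [0.05  0.047] zmax 0.063 hue 109.0 sat 208.5
335 [272. 152.] rect [0.7516 0.0328] [0.066 0.058] zmax 0.1 hue 15.0 sat 55.0
179 [192. 160.] rect [0.7365 0.2924] [0.041 0.041] zmax 0.116 hue 19.0 sat 128.0
214 [348. 193.] rect [ 0.6136 -0.2062] [0.049 0.051] zmax 0.071 hue 19.0 sat 153.0
215 [373. 194.] rect [ 0.607  -0.2886] [0.049 0.051] zmax 0.07 hue 17.0 sat 142.0
169 [259. 215.] rect [0.5515 0.0795] [0.041 0.051] zmax 0.063 hue 89.0 sat 242.0
70 [360. 213.] rect [ 0.5442 -0.2408] [0.026 0.022] zmax 0.086 hue 12.0 sat 14.0
220 [346. 234.] rect [ 0.4834 -0.1952] [0.049 0.05 ] zmax 0.071 hue 17.0 sat 167.0
213 [294. 266.] rect [ 0.3875 -0.0278] [0.048 0.049] zmax 0.063 hue 89.0 sat 230.0
219 [234. 288.] rect [0.3264 0.1566] [0.062 0.046] zmax 0.078 hue 13.0 sat 15.0
pos [0.4321 0.0814 0.199 ] rot [-3.1402e+00  1.3000e-03  7.8580e-01] F [-0.1 -0.1 -0.9] open 0.0516 grip 12.0 t 53.62
-> (np.float64(0.4758), np.float64(-0.2758), 0.2, 1.4857963267948966) [-0.2217  0.2834 -0.0011] -0.7
```

Emit:
step_arm:
  plan:
    - [0.1,-0.015,0.019,0,-0.05]
    - [0.1,-0.035,0.045,0,-0.12]
    - [0.1,-0.06,0.077,0,-0.2]
    - [0.1,-0.085,0.109,0,-0.28]
    - [0.1,-0.11,0.141,0,-0.35]
    - [0.1,-0.135,0.173,0,-0.42]
    - [0.1,-0.16,0.205,0,-0.5]
    - [0.1,-0.185,0.236,0,-0.58]
    - [0.1,-0.207,0.265,0,-0.65]
    - [0.1,-0.222,0.2835,0,-0.7]
    - [0.1,-0.222,0.2835,0,-0.7]
    - [0.1,-0.222,0.2835,0,-0.7]

```text
time: 55.12
tool_pos: [0.4758, -0.275, 0.1988]
tool_rot: [-3.139, -0.002, 1.485]
contact_force: [0.6, -0.1, -1.2]
opening: 0.0512
grip_force: 12.0
```

Emit:
step_arm:
  plan:
    - [0.1,0,0,0.03,0]
    - [0.1,0,0,0.07,0]
    - [0.1,0,0,0.11,0]
    - [0.1,0,0,0.14,0]
    - [0.1,0,0,0.158,0]
    - [0.1,0,0,0.166,0]
    - [0.1,0,0,0.168,0]
    - [0.1,0,0,0.168,0]

```text
time: 56.12
tool_pos: [0.4768, -0.276, 0.0328]
tool_rot: [3.141, 0.0, 1.486]
contact_force: [0.2, -0.1, -0.9]
opening: 0.0513
grip_force: 12.0
```

Emit:
step_arm:
  plan:
    - [0.1,0,0,0.0015,0]
    - [0.1,0,0,0.0015,0]
    - [-0.2,0,0,0.0015,0]
    - [-0.5,0,0,0.0015,0]
    - [-0.5,0,0,0.0015,0]
    - [-0.5,0,0,0.0015,0]
    - [-0.5,0,0,-0.03,0]
    - [-0.5,0,0,-0.07,0]
    - [-0.5,0,0,-0.11,0]
    - [-0.5,0,0,-0.15,0]
    - [-1,0,0,-0.168,0]
    - [-1,0.05,0,-0.168,0]
    - [-1,0.1,0,-0.168,0]
    - [-1,0.15,0,-0.168,0]
    - [-1,0.2,0,-0.168,0]
    - [-1,0.25,0,-0.168,0]
    - [-1,0.25,0,-0.168,0]
    - [-1,0.25,0,-0.168,0]

```text
time: 58.38
tool_pos: [0.4976, -0.0273, 0.2002]
tool_rot: [3.141, 0.0, 1.486]
contact_force: [0.4, -0.1, -1.0]
opening: 0.0916
grip_force: 0.0
```

```bash
python3 cakes.py|grep -E "zmax|hub"; python3 pinchk.py | grep side; python3 - <<'E'
from h import *
i=np.load("last.npz")["i"]; cv2.imwrite("pics/tend.png",i[:,:,::-1])
E
```

```text
225 [403. 134.] rect [ 0.7952 -0.3879] [0.024 0.104] zmax 0.083 hue 8.0 sat 11.0
189 [223. 149.] rect [0.7738 0.1924] [0.049 0.048] zmax 0.062 hue 109.0 sat 203.0
337 [272. 152.] rect [0.7511 0.0342] [0.06  0.064] zmax 0.1 hue 15.0 sat 55.0
179 [192. 160.] rect [0.7358 0.2918] [0.04  0.042] zmax 0.117 hue 19.0 sat 129.0
213 [348. 193.] rect [ 0.6143 -0.2059] [0.051 0.049] zmax 0.071 hue 19.0 sat 152.0
216 [373. 194.] rect [ 0.6068 -0.2881] [0.05 0.05] zmax 0.071 hue 17.0 sat 142.0
134 [258. 216.] rect [0.5492 0.0833] [0.049 0.032] zmax 0.064 hue 89.0 sat 242.0
69 [361. 213.] rect [ 0.5442 -0.2408] [0.026 0.022] zmax 0.087 hue 12.0 sat 14.0
219 [346. 234.] rect [ 0.4836 -0.195 ] [0.049 0.05 ] zmax 0.071 hue 17.0 sat 161.0
223 [372. 235.] rect [ 0.4762 -0.2755] [0.05 0.05] zmax 0.071 hue 16.0 sat 163.0
254 [223. 247.] rect [0.4526 0.1937] [0.052 0.058] zmax 0.087 hue 13.0 sat 220.0
143 [294. 265.] rect [ 0.3911 -0.0283] [0.051 0.03 ] zmax 0.063 hue 89.0 sat 239.0
348 [235. 286.] rect [0.3324 0.1548] [0.062 0.061] zmax 0.078 hue 12.0 sat 16.0
cover hub 264 [0.494  0.4443] [0.06  0.044] 84.74230194091797 0.09459260960103955
side -0.06 9 [0.0329 0.0384 0.0397]
side -0.05 14 [0.0373 0.0397 0.0412]
side -0.04 14 [0.0335 0.04   0.0421]
side -0.03 14 [0.0343 0.0395 0.0415]
side -0.02 7 [0.0387 0.0405 0.0417]
side -0.01 5 [0.039  0.0401 0.0415]
side 0.02 6 [0.0375 0.0398 0.0414]
side 0.03 7 [0.0322 0.0391 0.0409]
side 0.04 19 [0.044  0.0557 0.0595]
side 0.05 10 [0.0571 0.0591 0.0605]
side 0.06 10 [0.0558 0.0587 0.0609]
side 0.07 3 [0.0576 0.0579 0.0592]
```

View pics/tend.png

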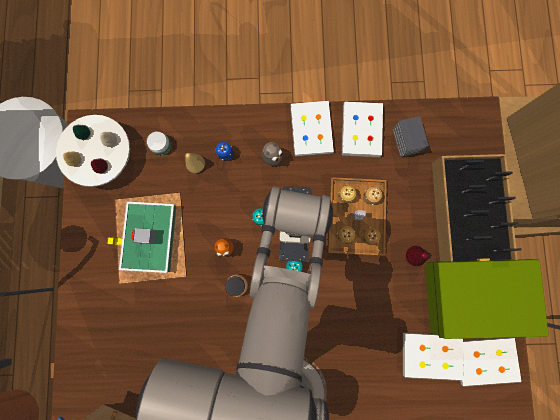

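The four cakes stand in the dish around (360,214), the cover sits on the mat at (146,237), and the pin is level in the forks. The owls and candles haven't moved.

```bash
python3 -c "
from cell import *
print(hand_in())"
```

```text
the job is handed in; nothing more can be done
None
```

The job is handed in at about 59 s, with no verdict returned: by my last measurements the pin is parked level in both forks, the cover stands on the middle of the mat, all four cakes present are flat in the dish, and the owls and candles were not moved.

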